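Set out tomorrow's school things on the kitchen counter

TASK

Set out tomorrow's school things: stand the teal lunch box midway between the two wooden bookends, in line with them and with its length running from one bookend to the other, then put the tin with the yellow lid upright on the middle of the lunch box's lid. Stand the blue pencil sharpener upright midway between the pen cup and the saucer, and lay the chrome spring clip flat in the middle of the saucer. Leave the pen cup, the saucer, the mug and the tin with the red lid where they are, and let go of everything.

Things in the scene. Friction and masses are not known exactly. Their poses are not given: they have to be found in the camera images.
- lunch_box: Small closed lunch box in teal plastic with a darker flat lid and four cream clip tabs, one in the middle of each side. 120 (along its x) x 58 (its y) x 50 mm high; the tabs stand 3 mm proud, so it is 64 mm wide over the tabs where a gripper takes its long sides at the middle. Origin: centre of its underside, z up. About 0.2 kg, loose. Starts with its length within about 30 degrees of world x.
- yellow_tin: Round aluminium tin with a yellow lid, 52 mm across, 38 mm high, loose, about 0.09 kg. Origin: centre of its underside, z up. Round: its yaw means nothing.
- red_tin: The same tin with a red lid (52 mm across, 38 mm high), loose. To be left alone. Origin: centre of its underside, z up. 
- spring_clip: Chrome spring clip lying flat: solid jaw block 46 (along its x) x 26 mm (its y; 30 mm over the dark jaw strip at -x and the roll at +x), 16 mm high (21.5 mm over the roll), with thin wire loops running on to x = +34 mm. Loose, about 0.05 kg. Origin: under the centre of the jaw block, z up. Grasp the jaw block across y.
- sharpener: Blue desk pencil sharpener, a block with a lighter blue top, 40 (its x) x 30 (its y) x 40 mm high, loose, about 0.1 kg. Origin: centre of its underside, z up. 
- saucer: Blue ceramic saucer, 130 mm across, 16 mm high at the rim, its flat inner floor 80 mm across and 5 mm above its underside, the wall sloping outwards from there, loose, 0.22 kg; not to be moved. Origin: centre of its underside, z up. Its centre stands 240 mm from that of the pen cup.
- pen_cup: Clear acrylic pen cup, 70 mm across and 95 mm high, with three pencils wedged in it whose tips reach 150 mm above the counter. Loose, 0.25 kg; not to be moved. Origin: centre of its underside, z up. Its own -y axis points to the saucer.
- bookend_a: Wooden bookend, fixed: an upright panel 90 (its x) x 16 (its y) x 100 mm high, with a 12 mm thick foot reaching 63 mm out to +y, away from the other bookend. Origin: on the counter under the middle of the upright panel. The other bookend stands 220 mm off along its -y.
- bookend_b: The other, matching wooden bookend, fixed, turned the same way; its foot reaches 63 mm out to its -y, away from the first. Origin: on the counter under the middle of its upright panel. Between the two panels 204 mm are free.
- mug: Terracotta mug, 76 mm across, 88 mm high, handle at its +y, standing further back; to be left alone. Origin: centre of its underside, z up. 
Things that resemble listed ones, but are neither listed nor needed, are in the scene too. What is shaped like the yellow_tin but pink is not meant.

How it is judged:
At the end, for the whole second after the job is handed in: Within 15 mm: lunch box midway between and in line with the bookends (within 0.17 rad), yellow-lidded tin upright on the middle of its lid, sharpener upright midway between pen cup and saucer, clip flat in the saucer's middle; all at rest; red tin, mug, cup and saucer moved under 20 mm (x of lunch_box in the frame of bookend_a between -0.015 and 0.015 m and y of lunch_box in the frame of bookend_a between -0.125 and -0.095 m and angle between the x axis of lunch_box and the y axis of bookend_a, either way round below 0.17 rad and height (world z) of each of lunch_box, sharpener below 0.005 m and angle between lunch_box's own z axis and vertical below 0.08 rad and horizontal distance between yellow_tin and lunch_box below 0.015 m and z of yellow_tin in the frame of lunch_box between 0.046 and 0.054 m and angle between each of yellow_tin, sharpener's own z axis and vertical below 0.1 rad and x of sharpener in the frame of pen_cup between -0.015 and 0.015 m and y of sharpener in the frame of pen_cup between -0.135 and -0.105 m and horizontal distance between spring_clip and saucer below 0.015 m and z of spring_clip in the frame of saucer between 0.001 and 0.012 m and angle between spring_clip's own z axis and vertical below 0.15 rad and linear speed of each of lunch_box, yellow_tin, sharpener, spring_clip below 0.01 m/s and angular speed of each of lunch_box, yellow_tin, sharpener, spring_clip below 0.1 rad/s and distance of each of red_tin, mug, pen_cup, saucer from where it was at the start of the episode below 0.02 m); the robot touches nothing.
It fails at once if the tin with the red lid is moved by more than 20 mm (distance of red_tin from where it was at the start of the episode above 0.02 m).
It fails at once if the mug is moved by more than 20 mm (distance of mug from where it was at the start of the episode above 0.02 m).
It fails at once if the pen cup is moved by more than 20 mm (distance of pen_cup from where it was at the start of the episode above 0.02 m).
It fails at once if the saucer is moved by more than 20 mm (distance of saucer from where it was at the start of the episode above 0.02 m).
It fails at once if the pen cup is tipped by more than 0.35 rad (angle between pen_cup's own z axis and vertical above 0.35 rad).
It also fails if it takes over 120 s, if anything falls off the work surface, if the arm or the gripper's body presses on something with over 40 N, if the wrist force passes 120 N, or if a joint passes its speed limit or range.

ROBOT

A 7-joint arm with a two-finger parallel gripper is mounted at the origin on the work surface. World frame = base frame: x ahead of the robot, y to its left, z up, the work surface at z = 0. Lengths are in m, angles in rad, forces in N, time in s.
With the tool pointing down it reaches from about 0.425 to 0.875 m from the base axis. Payload 4.7 kg.
Tool frame: the origin (TCP) lies at the very end of the fingers, on their centre line; the grasp point (between the pads) lies 19 mm behind it; y points along the fingers, z is the direction in which the jaws open and shut, and the axes are right-handed (so a half turn about y gives the same grasp; the last joint's range is limited). The gripper opens to 85 mm and grips with 20 to 120 N. Pads are 22 mm wide; open, the fingers measure 114 mm over their backs; the gripper's body (76 mm by 85 mm) begins 54 mm behind the grasp point. The pads swing forward as they close: fully open they stand 13 mm farther back than shut.
Start: joints at [-1.275, 0.321, -0.07, 1.45, 0.023, 1.371, -0.057], TCP at [0.181, 0.624, 0.231] pointing down, gripper open.
Joint ranges: [-2.86, 2.86], [-0.3, 2.09], [-1.38, 1.24], [0.06, 2.45], [-1.56, 4.7], [0.09, 2.05], [-2.69, 2.69]. Speed limits (rad/s): [2.57, 2.57, 3.14, 3.14, 3.14, 3.14, 3.14].

INTERFACE

Orientations are given as a unit quaternion [w, x, y, z].
In Python, from station import state, eyes, arm gives the robot as it stands. The module is installed in compiled form; this text tells all that it offers.
- The arm moves only by the shell command python3 -m crank 'ROWS' [OPENING] [FORCE]. ROWS is JSON, one flat list of numbers, 6 for each row, row after row: the shift along the tool's x, y, z in cm, then the turn, a rotation vector about the tool's x, y, z in degrees. A call has 1 to 8 rows; each row is the pose to reach, as a shift and turn from the pose commanded when the call began, along the tool's axes at that moment; what a row does not reach only later rows make up. A row lasts 1/10 s, in which the tool goes at most 50 mm and 8.59 degrees, less where a joint would pass 70% of its speed; a pose out of reach is approached as far as the arm can. A call with a gripper value outside its range is refused whole. OPENING is the opening, from 0 (shut) to 1 (fully open), set as the call begins (- or left out, the last holds). The fingers move at their own pace and stop on an object; FORCE is the grip in N (left out, the last holds). Time passes only in rows, so rows that repeat a pose let the fingers close. It gives the time, the measured TCP pose, the force and the opening at its end, in the units of the state.
- state(): the state, without advancing time (a new reading comes with each control period).
- eyes.capture(name): name is "scene" or "top" or "wrist"; returns a dict with "color" (384x512x3 uint8, blue, green, red), "z_map" (384x512 float32, m along the optical axis (not along the pixel's ray), 0 where there is no reading), "camera_matrix" (3x3 intrinsics, pixels), "R" (3x3) and "t" (3): a world point X has camera coordinates R X + t. Camera axes: x right, y down, z forward; pixel columns grow to the right and rows downward; lengths in m; the calibration is good to about 2 mm. A picture is of the moment at which its call begins.
- arm.close_job(): hands the job in, once; it reports no verdict.
The state is a dict: "time": time; "qpos": joint angles; "qd": joint speeds; "tau": joint torques, N m; "tool_pos": TCP position; "eef_rot": TCP orientation; "contact_force": force on the tool from outside, world axes, zero at the start; "torque": the same for the moment, N m; "gripper_width": finger opening in m.
Only numpy, scipy, OpenCV 4.12 (cv2) and the standard library are available. Lean on these libraries where they do the work, as an engineer would, in place of code of your own. Each camera call takes 0.05 s, during which the arm holds its last target. There are 200 camera calls.

## Working session

There is one attempt and no reset: what is moved stays moved. The work goes in short steps, Python scripts to look and compute and a shell command to move; the robot and the scene stay as the last step left them, time stands still between calls to the robot, and variables do not carry over. Pictures are saved under pics/ and viewed, about 12 in all and at most 16, crops included, and the job is handed in when it is done.

```bash
mkdir -p pics; ls; python3 - <<'E'
from station import state, eyes, arm
import cv2,numpy as np
s=state(); print({k:np.round(v,3) for k,v in s.items()})
for n in ("scene","top"):
    c=eyes.capture(n); cv2.imwrite(f"pics/{n}0.png",c["color"]); np.savez(f"{n}0.npz",**c)
    print(n,c["camera_matrix"].round(1).tolist(),(-c["R"].T@c["t"]).round(3),c["R"].round(3).tolist())
E
```

```text
pics
{'time': np.float64(0.0), 'qpos': array([-1.275,  0.322, -0.07 ,  1.452,  0.023,  1.371, -0.057]), 'qd': array([ 0.001, -0.   , -0.   , -0.   , -0.001,  0.   ,  0.002]), 'tau': array([-0.0000e+00, -4.9359e+01, -3.8200e-01, -3.1434e+01,  1.3000e-02,
        1.1000e-02, -0.0000e+00]), 'tool_pos': array([0.181, 0.624, 0.23 ]), 'eef_rot': array([-0.699,  0.701, -0.099,  0.099]), 'contact_force': array([ 0.428, -0.862,  0.233]), 'torque': array([ 0.009, -0.013, -0.015]), 'gripper_width': np.float64(0.085)}
scene [[403.8, 0.0, 263.7], [0.0, 403.8, 197.1], [0.0, 0.0, 1.0]] [0.969 0.655 0.671] [[-0.862, 0.506, 0.016], [0.316, 0.563, -0.763], [-0.395, -0.653, -0.646]]
top [[443.6, 0.0, 256.7], [0.0, 443.6, 194.7], [0.0, 0.0, 1.0]] [0.352 0.004 1.08 ] [[0.038, -0.999, -0.003], [-0.978, -0.037, -0.207], [0.207, 0.01, -0.978]]
```

View pics/scene0.png

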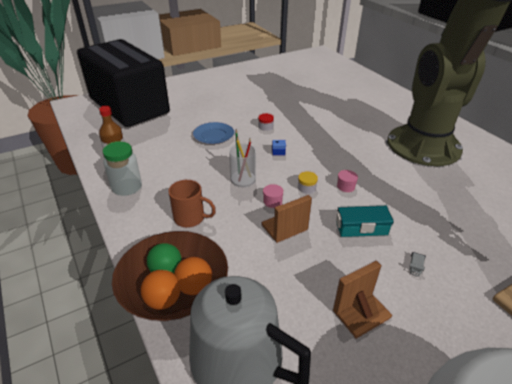

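View pics/top0.png

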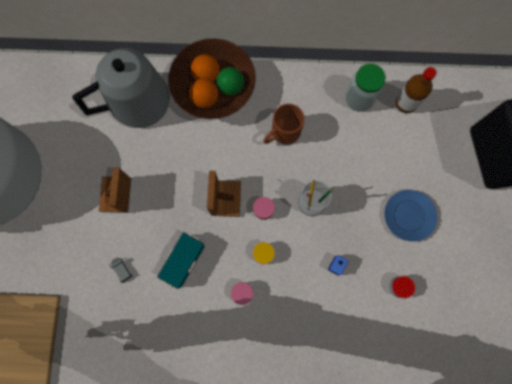

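The pictures show the lunch box (180,260 top view), bookends (115,190) and (222,195), yellow tin (263,253), clip (121,270), sharpener (338,264), cup (314,198), saucer (411,215) and red tin (403,287), with pink decoys beside them. Next I'll measure them.

```bash
cat > h.py <<'E'
import numpy as np, cv2
from scipy.spatial.transform import Rotation as Rn
def load(f): return dict(np.load(f))
def cloud(c):
    K,R,t=c["camera_matrix"],c["R"],c["t"]; z=c["z_map"]
    v,u=np.mgrid[:z.shape[0],:z.shape[1]]
    P=np.stack([(u-K[0,2])/K[0,0]*z,(v-K[1,2])/K[1,1]*z,z],-1)
    W=(P-t)@R; W[z==0]=np.nan
    return W
def onplane(c,uv,h):
    K,R,t=c["camera_matrix"],c["R"],c["t"]; uv=np.atleast_2d(uv).astype(float)
    d=np.c_[(uv-K[:2,2])/[K[0,0],K[1,1]],np.ones(len(uv))]@R; o=-R.T@t
    return (o+d*((h-o[2])/d[:,2])[:,None])
def hsv(c): return cv2.cvtColor(c["color"],cv2.COLOR_BGR2HSV)
def blob(m,roi=None):
    m=m.astype(np.uint8)
    if roi: k=np.zeros_like(m); k[roi[1]:roi[3],roi[0]:roi[2]]=1; m=m*k
    n,l,s,ce=cv2.connectedComponentsWithStats(m)
    i=1+np.argmax(s[1:,4]); return l==i
def rect(W,m):
    p=W[m][:,:2]; p=p[np.isfinite(p).all(1)].astype(np.float32)*1000
    (c,s,a)=cv2.minAreaRect(p); return np.round(c,1),np.round(s,1),round(a,1)
def rows(dp,dyaw=0):
    "world shift m, yaw deg about world z -> tool shift cm, turn deg"
    from station import state
    s=state(); q=s["eef_rot"]; T=Rn.from_quat([q[1],q[2],q[3],q[0]])
    d=T.inv().apply(dp)*100; r=T.inv().apply([0,0,np.deg2rad(dyaw)])
    return d.round(2), np.degrees(r).round(2)
E
cat > m.py <<'E'
from h import *
c=load("top0.npz"); W=cloud(c); H=hsv(c); h,s,v=[H[...,i].astype(int) for i in range(3)]
Z=W[...,2]
def rep(n,m,zmin=-1):
    m=m&(Z>zmin); print(n,m.sum(),"z pct",np.nanpercentile(Z[m],[5,50,95]).round(3),*rect(W,m), "mean",np.nanmean(W[m],0).round(4))
rep("box",blob((h>80)&(h<96)&(s>120),(140,220,220,300)),.04)
rep("yel",blob((h>18)&(h<35)&(s>150),(240,230,290,270)))
rep("red",blob(((h<8)|(h>172))&(s>150),(385,270,420,305)))
rep("sharp",blob((h>105)&(h<130)&(s>120),(320,245,360,285)),.03)
rep("saucer",blob((h>98)&(h<125)&(s>80),(375,180,450,250)))
M=np.zeros(Z.shape,bool);
def roi(x0,y0,x1,y1,lo,hi):
    m=M.copy(); m[y0:y1,x0:x1]=True; return m&(Z>lo)&(Z<hi)
rep("clip",blob(roi(95,245,145,295,.008,.05)))
rep("cup",blob(roi(285,165,345,225,.02,.2)))
rep("mug",blob(roi(260,90,310,150,.06,.12)))
rep("pinkA",blob(roi(250,190,278,222,.03,.06))); rep("pinkB",blob(roi(228,280,256,308,.03,.06)))
rep("bkL",blob(roi(90,155,145,225,.09,.11))); rep("bkR",blob(roi(195,155,250,225,.09,.11)))
rep("bkLf",blob(roi(90,155,145,225,.006,.3))); rep("bkRf",blob(roi(195,155,250,225,.006,.3)))
print("table",np.nanmedian(Z[300:330,200:300]))
E
python3 m.py
```

```text
box 1186 z pct [0.048 0.051 0.054] [410.4 184.1] [ 55.2 114.1] 63.9 mean [0.4096 0.1842 0.0509]
yel 351 z pct [0.036 0.039 0.043] [434.6  -5.8] [48.5 47.1] 74.7 mean [ 0.4348 -0.0056  0.0391]
red 375 z pct [0.036 0.039 0.042] [ 369.  -330.1] [45.  49.1] 2.4 mean [ 0.3696 -0.3295  0.039 ]
sharp 220 z pct [0.036 0.041 0.045] [ 413.6 -180.5] [30. 38.] 63.1 mean [ 0.4138 -0.1796  0.0406]
saucer 2071 z pct [0.004 0.011 0.017] [ 541.4 -359.4] [123.8 123.7] 30.6 mean [ 0.5422 -0.3614  0.0106]
clip 277 z pct [0.013 0.017 0.023] [385.9 333.1] [57.3 30.2] 36.9 mean [0.3844 0.3315 0.0172]
cup 636 z pct [0.026 0.075 0.132] [ 565.6 -119.3] [68.  69.9] 11.9 mean [ 0.5663 -0.1187  0.0738]
mug 464 z pct [0.063 0.079 0.091] [749.6 -40.2] [76.7 97.2] 8.2 mean [ 0.7472 -0.0471  0.0787]
pinkA 365 z pct [0.036 0.039 0.042] [543.4  -2.3] [49.4 50.2] 2.5 mean [ 0.5433 -0.0018  0.0389]
pinkB 401 z pct [0.036 0.039 0.042] [341.3  41.1] [49.3 48.2] 2.5 mean [0.3413 0.0412 0.039 ]
bkL 325 z pct [0.093 0.1   0.104] [567.8 338.9] [90.2 17.6] 0.5 mean [0.5673 0.3378 0.0997]
bkR 296 z pct [0.096 0.1   0.104] [568.7 119.4] [90.8 16.5] 0.3 mean [0.5675 0.1189 0.1001]
bkLf 1169 z pct [0.01  0.043 0.102] [576.9 367. ] [109.1  74. ] 0.2 mean [0.5643 0.3524 0.0512]
bkRf 1269 z pct [0.01  0.015 0.102] [568.5  96.8] [85.6 90.9] 89.7 mean [0.566  0.0955 0.0399]
table 0.0011116994176918618
```

```bash
cat >> h.py <<'E'
def plan(p,head):
    "target TCP world (m), jaw heading deg (mod 180) -> row"
    from station import state
    s=state(); q=s["eef_rot"]; T=Rn.from_quat([q[1],q[2],q[3],q[0]]); A=T.as_matrix()
    # target: y down, z=jaw heading; choose nearer of two
    best=None
    for a in (head,head+180):
        z=np.array([np.cos(np.radians(a)),np.sin(np.radians(a)),0]); y=np.array([0,0,-1.])
        B=np.c_[np.cross(y,z),y,z]; r=Rn.from_matrix(A.T@B).as_rotvec(degrees=True)
        if best is None or np.linalg.norm(r)<np.linalg.norm(best): best=r
    d=A.T@(np.array(p)-s["tool_pos"])*100
    print("t",round(float(s["time"]),2),"pos",s["tool_pos"].round(4),"head",round(float(np.degrees(np.arctan2(A[1,2],A[0,2]))),1),"q7",s["qpos"][6].round(2),"w",round(float(s["gripper_width"]),4),"F",s["contact_force"].round(1))
    print("row",d.round(2).tolist(),best.round(1).tolist())
E
python3 - <<'E'
from h import *
c=load("top0.npz"); W=cloud(c); print("grey",W[140:200,0:35].reshape(-1,3)[::300].round(3).tolist())
plan([.41,.184,.20],63.9)
E
```

```text
grey [[0.644, 0.57, 0.173], [0.641, 0.551, 0.126], [0.608, 0.557, 0.166], [0.608, 0.546, 0.104], [0.574, 0.548, 0.154], [0.576, 0.547, 0.07], [0.545, 0.555, 0.112]]
t 0.1 pos [0.1807 0.6239 0.2303] head 73.9 q7 -0.06 w 0.085 F [0.8 0.3 0.6]
row [34.26, 3.1, -35.87] [0.1, 10.0, 0.0]
```

```bash
python3 -m crank '[4,0.4,-4,0,1,0, 8,0.8,-8,0,3,0, 12,1.2,-12.5,0,5,0, 16,1.6,-17,0,6,0, 20.5,2,-21.5,0,8,0, 25,2.3,-26,0,9,0, 29,2.7,-30,0,10,0, 32,3,-33.5,0,10,0]' 1 40; python3 -m crank '[2.2,0.2,-2.3,0,0,0, 2.2,0.2,-2.3,0,0,0,2.2,0.2,-2.3,0,0,0]'
python3 - <<'E'
from h import *
from station import eyes
plan([.41,.184,.20],63.9)
c=eyes.capture("wrist"); np.savez("w1.npz",**c); cv2.imwrite("pics/w1.png",c["color"])
plan([.41,.184,.20],63.9)
E
```

```text
time: 0.9
tool_pos: [0.3665, 0.2688, 0.2051]
eef_rot: [0.689, -0.689, 0.16, -0.16]
contact_force: [0.7, 0.2, -0.2]
gripper_width: 0.0856
time: 1.2
tool_pos: [0.3754, 0.2402, 0.2033]
eef_rot: [0.689, -0.688, 0.161, -0.16]
contact_force: [0.5, 0.5, 0.3]
gripper_width: 0.0856
t 1.2 pos [0.3754 0.2402 0.2033] head 63.8 q7 0.46 w 0.0856 F [0.5 0.5 0.3]
row [5.58, 0.32, -3.51] [-0.0, -0.1, -0.0]
t 1.25 pos [0.3751 0.2412 0.2033] head 63.9 q7 0.46 w 0.0856 F [-0.6  0.8 -0.3]
row [5.65, 0.33, -3.6] [-0.0, -0.0, -0.0]
```

View pics/w1.png

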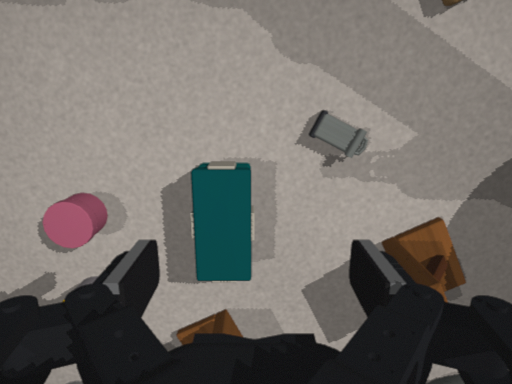

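The wrist view shows the box square to the jaws at (222,222). The clip is at (338,132), with its roll and wires toward the lower right. I'll measure both from here.

```bash
python3 - <<'E'
from h import *
c=load("w1.npz"); W=cloud(c); H=hsv(c); h,s,v=[H[...,i].astype(int) for i in range(3)]; Z=W[...,2]
m=blob((h>80)&(h<96)&(s>120),(170,150,270,300))&(Z>.045); print("box",rect(W,m),np.nanmean(W[m],0).round(4))
k=np.zeros(Z.shape,bool);k[95:170,295:385]=1
for lo,hi in((.008,.04),(.0175,.04)):
    m=blob(k&(Z>lo)&(Z<hi)); print("clip",lo,rect(W,m),np.nanmean(W[m],0).round(4),np.nanpercentile(Z[m],[5,50,95]).round(4))
print("clipends",W[126,318].round(3),W[145,355].round(3))
plan([.41,.184,.012],63.9)
E
```

```text
box (array([410.5, 186.5]), array([ 56.1, 119.5]), 63.6) [0.4072 0.1886 0.0505]
clip 0.008 (array([385.6, 333.6]), array([58.5, 29.9]), 36.8) [0.383  0.3316 0.0167] [0.0139 0.0163 0.0218]
clip 0.0175 (array([397.7, 342.6]), array([10.5, 30. ]), 36.3) [0.3974 0.3427 0.0208] [0.0183 0.0209 0.0226]
clipends [0.366 0.316 0.017] [0.4   0.342 0.022]
t 1.25 pos [0.3751 0.2412 0.2033] head 63.9 q7 0.46 w 0.0856 F [-0.6  0.8 -0.3]
row [5.66, 19.13, -3.6] [-0.0, -0.0, -0.0]
```

```bash
python3 -m crank '[2.8,0,-1.8,0,0,0, 5.5,0,-3.6,0,0,0, 5.5,4,-3.6,0,0,0, 5.5,8,-3.6,0,0,0, 5.5,11,-3.6,0,0,0, 5.5,13,-3.6,0,0,0, 5.5,13,-3.6,0,0,0, 5.5,13,-3.6,0,0,0]'
python3 - <<'E'
from h import *
plan([.4105,.1855,.012],63.7)
E
```

```text
time: 2.05
tool_pos: [0.4089, 0.1851, 0.0736]
eef_rot: [-0.689, 0.689, -0.159, 0.159]
contact_force: [0.4, -0.6, 0.5]
gripper_width: 0.0853
t 2.05 pos [0.4089 0.1851 0.0736] head 64.0 q7 0.65 w 0.0853 F [ 0.4 -0.6  0.5]
row [0.13, 6.16, 0.11] [0.0, 0.3, 0.0]
```

```bash
python3 -m crank '[0.1,2,0.1,0,0,0, 0.1,4,0.1,0,0,0, 0.1,5.5,0.1,0,0,0, 0.1,6.1,0.1,0,0,0, 0.1,6.1,0.1,0,0,0, 0.1,6.1,0.1,0,0,0]'
python3 -m crank '[0,0,0,0,0,0, 0,0,0,0,0,0, 0,0,0,0,0,0, 0,0,0,0,0,0, 0,0,0,0,0,0, 0,0,0,0,0,0,0,0,0,0,0,0]' 0.5 50
python3 -m crank '[0,-2,0,0,0,0, 0,-5,0,0,0,0, 0,-9,0,0,0,0, 0,-13,0,0,0,0, 0,-15,0,0,0,0, 0,-15,0,0,0,0,0,-15,0,0,0,0]'
python3 - <<'E'
from h import *
plan([.568,.229,.162],0)
E
```

```text
time: 2.65
tool_pos: [0.4114, 0.1852, 0.0136]
eef_rot: [0.689, -0.688, 0.159, -0.16]
contact_force: [-0.0, -0.0, -0.3]
gripper_width: 0.0857
time: 3.35
tool_pos: [0.4115, 0.1853, 0.0138]
eef_rot: [0.69, -0.688, 0.159, -0.161]
contact_force: [-0.3, 0.6, 6.1]
gripper_width: 0.0634
time: 4.05
tool_pos: [0.4099, 0.1842, 0.1618]
eef_rot: [-0.689, 0.689, -0.16, 0.16]
contact_force: [-0.8, 0.1, -2.4]
gripper_width: 0.0631
t 4.05 pos [0.4099 0.1842 0.1618] head 63.9 q7 0.61 w 0.0631 F [-0.8  0.1 -2.4]
row [12.22, -0.02, 10.99] [0.0, 63.9, -0.0]
```

```bash
python3 -m crank '[1.5,0,1.3,0,8,0, 3,0,2.7,0,16,0, 4.5,0,4.1,0,24,0, 6,0,5.5,0,32,0, 7.6,0,6.9,0,40,0, 9.2,0,8.2,0,48,0, 10.7,0,9.6,0,56,0, 12.2,0,11,0,63.9,0]'
python3 -m crank '[0,0,0,0,0,0,0,0,0,0,0,0,0,0,0,0,0,0]'
python3 - <<'E'
from h import *
plan([.568,.229,.016],0)
from station import eyes
c=eyes.capture("wrist"); np.savez("w2.npz",**c); cv2.imwrite("pics/w2.png",c["color"])
E
```

```text
time: 4.85
tool_pos: [0.5678, 0.2288, 0.1593]
eef_rot: [0.497, -0.5, 0.502, -0.501]
contact_force: [0.1, 0.7, -1.0]
gripper_width: 0.0631
time: 5.15
tool_pos: [0.567, 0.2288, 0.1609]
eef_rot: [-0.499, 0.501, -0.5, 0.5]
contact_force: [0.7, -0.6, -2.0]
gripper_width: 0.0634
t 5.15 pos [0.567  0.2288 0.1609] head 0.0 q7 -0.32 w 0.0634 F [ 0.7 -0.6 -2. ]
row [-0.04, 14.49, 0.14] [0.2, 0.0, 0.1]
```

View pics/w2.png

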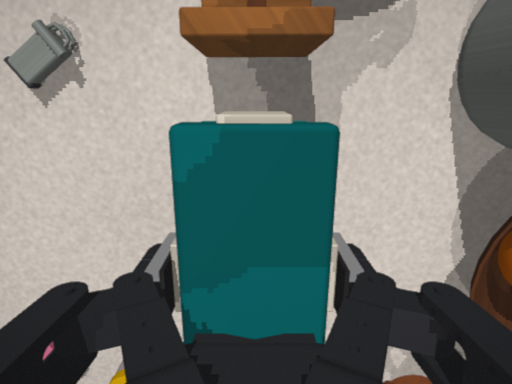

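The box is held square, in line with the bookend at (257,30), so I'm lowering it.

```bash
python3 -m crank '[0,3,0.1,0,0,0, 0,6,0.1,0,0,0, 0,9,0.1,0,0,0, 0,11.5,0.1,0,0,0, 0,13.3,0.1,0,0,0, 0,14.2,0.1,0,0,0, 0,14.6,0.1,0,0,0, 0,14.6,0.1,0,0,0]'
python3 -m crank '[0,0,0,0,0,0,0,0,0,0,0,0,0,0,0,0,0,0,0,0,0,0,0,0]' 1
python3 -m crank '[0,-3,0,0,0,0, 0,-7,0,0,0,0, 0,-12,0,0,0,0, 0,-16,0,0,0,0, 0,-20,0,0,0,0,0,-20,0,0,0,0,0,-20,0,0,0,0]'
python3 - <<'E'
from h import *
plan([.435,-.0055,.10],78)
from station import eyes
c=eyes.capture("top"); np.savez("t2.npz",**c)
W=cloud(c); H=hsv(c); h,s,v=[H[...,i].astype(int) for i in range(3)];
m=(h>80)&(h<96)&(s>120)&(W[...,2]>.03)&(W[...,2]<.06)
if m.sum(): m=blob(m);print(m.sum(),rect(W,m))
cv2.imwrite("pics/t2.png",c["color"])
E
```

```text
time: 6.0
tool_pos: [0.5694, 0.2295, 0.0167]
eef_rot: [0.5, -0.5, 0.5, -0.5]
contact_force: [-1.1, 0.3, -1.0]
gripper_width: 0.0634
time: 6.4
tool_pos: [0.5698, 0.2296, 0.0171]
eef_rot: [-0.5, 0.499, -0.5, 0.5]
contact_force: [0.2, -0.1, -0.7]
gripper_width: 0.0855
time: 7.1
tool_pos: [0.5699, 0.2296, 0.2177]
eef_rot: [0.501, -0.499, 0.5, -0.5]
contact_force: [-0.2, 0.6, -1.0]
gripper_width: 0.0856
t 7.1 pos [0.5699 0.2296 0.2177] head -0.0 q7 -0.34 w 0.0856 F [-0.2  0.6 -1. ]
row [23.54, 11.7, -13.5] [-0.2, -78.0, 0.0]
975 (array([567.6, 223.2]), array([107.5,  54.5]), 89.8)
```

```bash
python3 -m crank '[3,0,-1.7,0,-8.5,0, 6,0,-3.4,0,-17,0, 9,0,-5,0,-25.5,0, 12,0,-7,0,-34,0, 15,1,-8.6,0,-42.5,0, 18,2,-10.3,0,-51,0, 21,3,-12,0,-59.5,0, 23.5,4,-13.5,0,-68,0]'
python3 -m crank '[0,1,0,0,-8,0, 0,1,0,0,-10,0,0,1,0,0,-10,0,0,1,0,0,-10,0]'
python3 - <<'E'
from h import *
from station import eyes
c=eyes.capture("wrist"); np.savez("w3.npz",**c); cv2.imwrite("pics/w3.png",c["color"])
W=cloud(c); H=hsv(c); h,s,v=[H[...,i].astype(int) for i in range(3)]
m=(h>18)&(h<35)&(s>150)&(W[...,2]>.03)
if m.sum(): m=blob(m);print(m.sum(),rect(W,m))
plan([.435,-.0055,.01],78)
c=eyes.capture("top"); np.savez("t3.npz",**c)
W=cloud(c); H=hsv(c); h,s,v=[H[...,i].astype(int) for i in range(3)];
m=blob((h>80)&(h<96)&(s>120)&(W[...,2]>.045)&(W[...,2]<.06));print("box",m.sum(),rect(W,m))
E
```

```text
time: 7.95
tool_pos: [0.4319, -0.0071, 0.1742]
eef_rot: [-0.694, 0.695, -0.134, 0.132]
contact_force: [0.0, -0.8, -0.4]
gripper_width: 0.0858
time: 8.35
tool_pos: [0.4336, -0.0054, 0.1655]
eef_rot: [-0.703, 0.703, -0.075, 0.074]
contact_force: [0.2, -0.4, -0.1]
gripper_width: 0.0854
2621 (array([435.5,  -5.2]), array([49.7, 51.1]), 78.6)
t 8.4 pos [ 0.4338 -0.0054  0.1658] head 77.9 q7 1.24 w 0.085 F [ 0.6  0.3 -0.5]
row [0.13, 15.58, 0.02] [0.0, -0.1, -0.1]
box 1074 (array([567.9, 227.3]), array([116.1,  55.1]), 89.7)
```

View pics/w3.png

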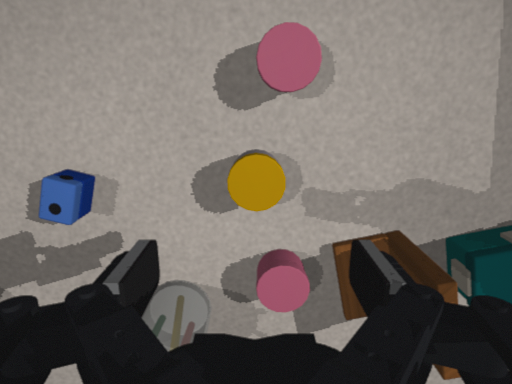

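The wrist view confirms the yellow tin at (257,182), centred between the fingers and clear of the two pink tins. The box measures (0.568, 0.228) against a target of (0.568, 0.229).

```bash
python3 -m crank '[0.1,4,0,0,0,0, 0.1,8,0,0,0,0, 0.1,11.5,0,0,0,0, 0.1,14,0,0,0,0, 0.1,15.2,0,0,0,0, 0.1,15.5,0,0,0,0, 0.1,15.5,0,0,0,0]'
python3 -m crank '[0,0,0,0,0,0,0,0,0,0,0,0,0,0,0,0,0,0,0,0,0,0,0,0,0,0,0,0,0,0,0,0,0,0,0,0,0,0,0,0,0,0]' 0.4 40
python3 -m crank '[0,-3,0,0,0,0, 0,-7,0,0,0,0, 0,-12,0,0,0,0, 0,-16,0,0,0,0, 0,-18,0,0,0,0,0,-18,0,0,0,0]'
python3 - <<'E'
from h import *
plan([.568,.2285,.19],90)
E
```

```text
time: 9.15
tool_pos: [0.4358, -0.0056, 0.0118]
eef_rot: [-0.703, 0.703, -0.074, 0.074]
contact_force: [-0.4, 0.1, -0.3]
gripper_width: 0.0858
time: 9.85
tool_pos: [0.4362, -0.0053, 0.0128]
eef_rot: [0.704, -0.703, 0.074, -0.075]
contact_force: [-2.1, 0.3, 6.4]
gripper_width: 0.0504
time: 10.45
tool_pos: [0.4374, -0.0055, 0.195]
eef_rot: [0.704, -0.702, 0.072, -0.077]
contact_force: [-1.2, 0.7, -1.6]
gripper_width: 0.0507
t 10.45 pos [ 0.4374 -0.0055  0.195 ] head 77.9 q7 1.23 w 0.0507 F [-1.2  0.7 -1.6]
row [7.88, 0.66, 25.61] [-0.2, -12.1, 0.4]
```

```bash
python3 -m crank '[1.2,0,4,0,-2,0, 2.4,0,8,0,-4,0, 3.7,0,12,0,-6,0, 5,0,16,0,-8,0, 6,0.2,20,0,-10,0, 7,0.4,23,0,-12,0, 7.9,0.6,25.6,0,-12,0, 7.9,0.6,25.6,0,-12,0]'
python3 -m crank '[0,0,0,0,0,0,0,0,0,0,0,0,0,0,0,0,0,0]'
python3 - <<'E'
from h import *
plan([.568,.2285,.064],90)
E
```

```text
time: 11.25
tool_pos: [0.5653, 0.2323, 0.1825]
eef_rot: [-0.707, 0.707, 0.001, -0.002]
contact_force: [-0.7, 1.0, -1.6]
gripper_width: 0.0503
time: 11.55
tool_pos: [0.5656, 0.2267, 0.1854]
eef_rot: [-0.707, 0.707, -0.001, 0.001]
contact_force: [-0.0, 0.6, -0.9]
gripper_width: 0.0507
t 11.55 pos [0.5656 0.2267 0.1854] head 89.8 q7 1.24 w 0.0507 F [-0.   0.6 -0.9]
row [0.24, 12.14, 0.18] [0.0, -0.2, -0.0]
```

```bash
python3 -m crank '[0.2,3,0.1,0,0,0, 0.2,6,0.2,0,0,0, 0.2,9,0.2,0,0,0, 0.2,10.8,0.2,0,0,0, 0.2,11.6,0.2,0,0,0, 0.2,12,0.2,0,0,0, 0.2,12.1,0.2,0,0,0,0.2,12.1,0.2,0,0,0]'
python3 - <<'E'
from h import *
plan([.568,.2285,.064],90)
E
```

```text
time: 12.35
tool_pos: [0.5686, 0.2304, 0.0656]
eef_rot: [0.707, -0.707, -0.0, -0.001]
contact_force: [0.8, -0.1, -1.1]
gripper_width: 0.0505
t 12.35 pos [0.5686 0.2304 0.0656] head 89.9 q7 1.29 w 0.0505 F [ 0.8 -0.1 -1.1]
row [-0.06, 0.16, -0.19] [-0.1, -0.1, 0.1]
```

```bash
python3 -m crank '[0,0.15,-0.1,0,0,0, 0,0.2,-0.1,0,0,0,0,0.2,-0.1,0,0,0]'
python3 -m crank '[0,0,0,0,0,0,0,0,0,0,0,0,0,0,0,0,0,0,0,0,0,0,0,0]' 0.9
python3 -m crank '[0,-3,0,0,0,0, 0,-6,0,0,0,0, 0,-10,0,0,0,0, 0,-13,0,0,0,0, 0,-13,0,0,0,0,0,-13,0,0,0,0]'
python3 - <<'E'
from h import *
plan([.42,-.17,.18],63.3)
E
```

```text
time: 12.65
tool_pos: [0.5682, 0.2292, 0.0629]
eef_rot: [0.707, -0.707, 0.0, -0.001]
contact_force: [-0.2, 0.4, 1.1]
gripper_width: 0.0507
time: 13.05
tool_pos: [0.5679, 0.2293, 0.0625]
eef_rot: [0.707, -0.707, 0.0, -0.0]
contact_force: [0.0, -0.2, -0.6]
gripper_width: 0.0768
time: 13.65
tool_pos: [0.5682, 0.2293, 0.1931]
eef_rot: [0.707, -0.707, -0.0, -0.001]
contact_force: [-1.0, 0.4, -0.3]
gripper_width: 0.0768
t 13.65 pos [0.5682 0.2293 0.1931] head 90.0 q7 1.24 w 0.0768 F [-1.   0.4 -0.3]
row [-14.79, 1.25, -39.95] [-0.1, 26.7, 0.1]
```

```bash
python3 -m crank '[-2.5,0,-4,0,3,0, -5,0,-8.5,0,7,0, -7.5,0,-13,0,11,0, -10,0,-17.5,0,15,0, -12,0,-22,0,18,0, -13.5,0,-26.5,0,21,0, -14.3,0,-31,0,24,0, -14.7,0.5,-35.5,0,26.7,0]'
python3 -m crank '[0,0.5,0,0,0,0,0,0.5,0,0,0,0,0,0.5,0,0,0,0]'
python3 - <<'E'
from h import *
from station import eyes
plan([.42,-.17,.18],63.3)
c=eyes.capture("wrist"); np.savez("w4.npz",**c); cv2.imwrite("pics/w4.png",c["color"])
W=cloud(c); H=hsv(c); h,s,v=[H[...,i].astype(int) for i in range(3)]
m=(h>105)&(h<130)&(s>120)&(W[...,2]>.034)&(W[...,2]<.048)
m=blob(m);print(m.sum(),rect(W,m),np.argwhere(m).mean(0))
plan([.4138,-.180,.012],63.3)
E
```

```text
time: 14.45
tool_pos: [0.419, -0.127, 0.1865]
eef_rot: [0.688, -0.687, 0.164, -0.164]
contact_force: [0.8, -0.2, 0.7]
gripper_width: 0.0768
time: 14.75
tool_pos: [0.4202, -0.1243, 0.1815]
eef_rot: [-0.688, 0.688, -0.163, 0.162]
contact_force: [-0.0, 0.7, -0.3]
gripper_width: 0.0767
t 14.75 pos [ 0.4202 -0.1243  0.1815] head 63.4 q7 1.22 w 0.0767 F [-0.   0.7 -0.3]
row [2.03, 0.15, -4.09] [0.0, 0.1, -0.1]
1194 (array([ 414.6, -180.5]), array([29.1, 38.9]), 62.6) [196.40117253 198.67922948]
t 14.8 pos [ 0.4205 -0.1242  0.1818] head 63.4 q7 1.22 w 0.0768 F [0.4 0.5 0.1]
row [1.92, 16.99, -5.28] [0.0, 0.1, -0.1]
```

View pics/w4.png

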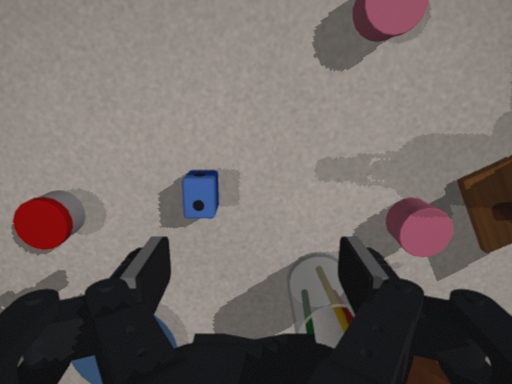

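The sharpener is at (200,195), square to the jaws with its 30 mm side across them. Picking it up.

```bash
python3 -m crank '[1,0,-2.6,0,0,0, 1.9,2,-5.3,0,0,0, 1.9,5,-5.3,0,0,0, 1.9,9,-5.3,0,0,0, 1.9,13,-5.3,0,0,0, 1.9,15.5,-5.3,0,0,0, 1.9,16.8,-5.3,0,0,0, 1.9,16.8,-5.3,0,0,0]'
python3 - <<'E'
from h import *
plan([.4140,-.1803,.012],63.3)
E
```

```text
time: 15.6
tool_pos: [0.4122, -0.1799, 0.0123]
eef_rot: [-0.688, 0.689, -0.164, 0.161]
contact_force: [-0.1, 0.1, -0.7]
gripper_width: 0.0768
t 15.6 pos [ 0.4122 -0.1799  0.0123] head 63.4 q7 1.64 w 0.0768 F [-0.1  0.1 -0.7]
row [0.18, 0.03, 0.05] [0.2, 0.1, -0.3]
```

```bash
python3 -m crank '[0.2,0,0,0,0,0,0.2,0,0,0,0,0,0.2,0,0,0,0,0,0.2,0,0,0,0,0,0.2,0,0,0,0,0,0.2,0,0,0,0,0,0.2,0,0,0,0,0,0.2,0,0,0,0,0]' 0.2 40
python3 -m crank '[0,-3,0,0,0,0, 0,-7,0,0,0,0, 0,-12,0,0,0,0, 0,-17,0,0,0,0, 0,-18,0,0,0,0,0,-18,0,0,0,0]'
python3 - <<'E'
from h import *
plan([.554,-.240,.19],-6)
E
```

```text
time: 16.4
tool_pos: [0.4167, -0.1823, 0.0154]
eef_rot: [0.688, -0.688, 0.163, -0.164]
contact_force: [0.3, 1.8, 6.6]
gripper_width: 0.0296
time: 17.0
tool_pos: [0.4167, -0.1826, 0.196]
eef_rot: [0.689, -0.687, 0.162, -0.165]
contact_force: [0.8, 0.1, -1.6]
gripper_width: 0.0289
t 17.0 pos [ 0.4167 -0.1826  0.196 ] head 63.3 q7 1.34 w 0.0289 F [ 0.8  0.1 -1.6]
row [14.85, 0.66, 1.05] [-0.3, 69.3, 0.1]
```

```bash
python3 -m crank '[1.8,0,0.1,0,8.5,0, 3.7,0,0.2,0,17,0, 5.6,0,0.4,0,25.5,0, 7.5,0,0.5,0,34,0, 9.4,0,0.6,0,42.5,0, 11.3,0,0.8,0,51,0, 13.2,0.3,0.9,0,59.5,0, 15.1,0.6,1.1,0,68,0]'
python3 -m crank '[0,0,0,0,1,0,0,0,0,0,1,0,0,0,0,0,1,0]'
python3 - <<'E'
from h import *
plan([.554,-.243,.016],-6)
E
```

```text
time: 17.8
tool_pos: [0.5543, -0.241, 0.1853]
eef_rot: [0.476, -0.478, 0.523, -0.521]
contact_force: [1.0, 0.1, -0.8]
gripper_width: 0.029
time: 18.1
tool_pos: [0.5538, -0.2406, 0.1872]
eef_rot: [0.474, -0.475, 0.525, -0.524]
contact_force: [0.1, -0.0, -0.5]
gripper_width: 0.0291
t 18.1 pos [ 0.5538 -0.2406  0.1872] head -5.7 q7 0.54 w 0.0291 F [ 0.1 -0.  -0.5]
row [0.24, 17.12, 0.08] [0.1, 0.3, -0.0]
```

```bash
python3 -m crank '[0.2,4,0,0,0,0, 0.2,8,0,0,0,0, 0.2,12,0,0,0,0, 0.2,14.5,0,0,0,0, 0.2,16.2,0,0,0,0, 0.2,16.8,0,0,0,0, 0.2,17.1,0,0,0,0, 0.2,17.1,0,0,0,0]'
python3 -m crank '[0,0,0,0,0,0,0,0,0,0,0,0,0,0,0,0,0,0,0,0,0,0,0,0]' 0.8
python3 -m crank '[0,-3,0,0,0,0, 0,-7,0,0,0,0, 0,-12,0,0,0,0, 0,-17,0,0,0,0, 0,-19,0,0,0,0,0,-19,0,0,0,0]'
python3 - <<'E'
from h import *
plan([.41,.30,.20],126.6)
E
```

```text
time: 18.9
tool_pos: [0.5558, -0.243, 0.0184]
eef_rot: [-0.475, 0.474, -0.524, 0.525]
contact_force: [0.8, -0.2, -1.2]
gripper_width: 0.0296
time: 19.3
tool_pos: [0.5554, -0.2427, 0.0178]
eef_rot: [-0.475, 0.474, -0.524, 0.525]
contact_force: [-0.6, 1.1, -0.1]
gripper_width: 0.0682
time: 19.9
tool_pos: [0.5569, -0.2439, 0.2114]
eef_rot: [-0.476, 0.473, -0.522, 0.526]
contact_force: [-0.4, 0.4, -0.5]
gripper_width: 0.0683
t 19.9 pos [ 0.5569 -0.2439  0.2114] head -5.7 q7 0.54 w 0.0683 F [-0.4  0.4 -0.5]
row [-52.65, 0.96, -20.07] [-0.4, 47.7, -0.1]
```

```bash
python3 -m crank '[-4.5,0,-1.5,0,5,0, -9,0,-3,0,10,0, -13.5,0,-4.8,0,15,0, -18,0,-6.5,0,20,0, -22.5,0,-8.3,0,25,0, -27,0,-10,0,30,0, -31.5,0,-12,0,35,0, -36,0,-13.7,0,40,0]' 0.6
python3 - <<'E'
from h import *
plan([.41,.30,.20],126.6)
E
```

```text
time: 20.7
tool_pos: [0.4603, 0.1063, 0.2068]
eef_rot: [0.265, -0.265, 0.656, -0.655]
contact_force: [0.5, 1.0, 1.2]
gripper_width: 0.0512
t 20.7 pos [0.4603 0.1063 0.2068] head -46.0 q7 -1.16 w 0.0512 F [0.5 1.  1.2]
row [-9.84, 0.7, -17.43] [0.1, 7.4, -0.0]
```

```bash
python3 -m crank '[-2,0,-3.6,0,2,0, -4,0,-7.2,0,4,0, -6,0.2,-11,0,6,0, -8,0.5,-14.5,0,7.4,0, -9.8,0.7,-17.4,0,7.4,0, -9.8,0.7,-17.4,0,7.4,0, -9.8,0.7,-17.4,0,7.4,0]'
python3 - <<'E'
from h import *
from station import eyes
c=eyes.capture("wrist"); np.savez("w5.npz",**c); cv2.imwrite("pics/w5.png",c["color"])
W=cloud(c); Z=W[...,2]
near=(np.hypot(W[...,0]-.383,W[...,1]-.332)<.06)
for lo in (.008,.0178):
    m=blob(near&(Z>lo)&(Z<.04)); print(lo,rect(W,m),np.argwhere(m).mean(0).round())
plan([.381,.330,.004],126.6)
E
```

```text
time: 21.4
tool_pos: [0.4097, 0.2979, 0.1991]
eef_rot: [-0.224, 0.225, -0.67, 0.671]
contact_force: [0.9, -1.1, -0.7]
gripper_width: 0.0514
0.008 (array([386.4, 334.8]), array([57.3, 30.1]), 36.9) [164. 211.]
0.0178 (array([399.2, 344.4]), array([ 8.1, 30.2]), 36.3) [148. 210.]
t 21.45 pos [0.4104 0.2969 0.1994] head -53.2 q7 -1.59 w 0.0516 F [ 0.3 -0.8 -0. ]
row [0.34, 19.54, -4.43] [-0.1, 0.2, 0.1]
```

View pics/w5.png

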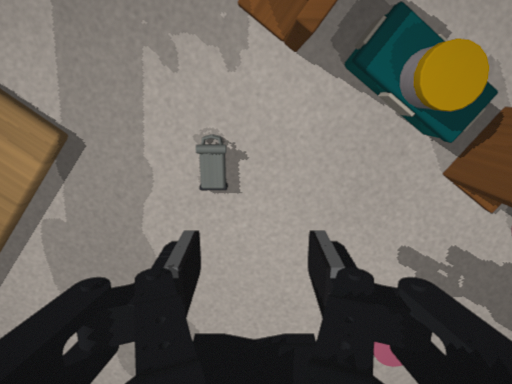

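The clip is at (211,164), aligned with the jaws and its wires pointing away from them. The yellow tin is visible on the lunch box lid. Descending on the clip.

```bash
python3 -m crank '[0.1,2,-2.2,0,0,0, 0.2,5,-4.4,0,0,0, 0.2,9,-4.4,0,0,0, 0.2,13,-4.4,0,0,0, 0.2,16.5,-4.4,0,0,0, 0.2,18.5,-4.4,0,0,0, 0.2,19.3,-4.4,0,0,0, 0.2,19.3,-4.4,0,0,0]'
python3 - <<'E'
from h import *
plan([.382,.331,.004],126.6)
E
```

```text
time: 22.25
tool_pos: [0.3827, 0.3305, 0.0068]
eef_rot: [-0.222, 0.223, -0.671, 0.672]
contact_force: [0.0, -1.3, -0.3]
gripper_width: 0.0515
t 22.25 pos [0.3827 0.3305 0.0068] head -53.3 q7 -1.49 w 0.0515 F [ 0.  -1.3 -0.3]
row [0.02, 0.28, -0.09] [-0.1, 0.1, 0.1]
```

```bash
python3 -m crank '[0,0.2,0,0,0,0,0,0.2,0,0,0,0]'; python3 -m crank '[0,0,0,0,0,0,0,0,0,0,0,0,0,0,0,0,0,0,0,0,0,0,0,0,0,0,0,0,0,0,0,0,0,0,0,0]' 0.15 30
python3 -m crank '[0,-2,0,0,0,0, 0,-5,0,0,0,0, 0,-10,0,0,0,0, 0,-15,0,0,0,0, 0,-20,0,0,0,0,0,-20,0,0,0,0,0,-20,0,0,0,0]'
python3 - <<'E'
from h import *
plan([.542,-.3605,.20],-6)
from station import eyes
c=eyes.capture("wrist"); np.savez("w6.npz",**c); cv2.imwrite("pics/w6.png",c["color"])
E
```

```text
time: 22.45
tool_pos: [0.3834, 0.3326, 0.0066]
eef_rot: [0.224, -0.223, 0.671, -0.67]
contact_force: [0.3, -0.1, 0.9]
gripper_width: 0.0514
time: 23.05
tool_pos: [0.3831, 0.3327, 0.0063]
eef_rot: [0.224, -0.223, 0.671, -0.67]
contact_force: [-1.1, -1.1, 5.9]
gripper_width: 0.025
time: 23.75
tool_pos: [0.3829, 0.3326, 0.2065]
eef_rot: [0.224, -0.223, 0.672, -0.67]
contact_force: [-1.0, 0.3, -1.1]
gripper_width: 0.025
t 23.75 pos [0.3829 0.3326 0.2065] head -53.1 q7 -1.68 w 0.025 F [-1.   0.3 -1.1]
row [28.86, 0.46, 64.99] [0.0, -47.1, -0.2]
```

View pics/w6.png

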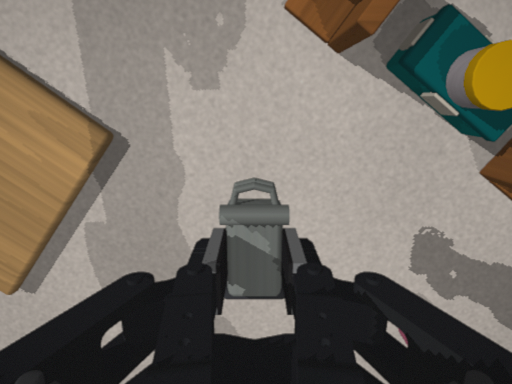

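```bash
python3 -m crank '[2,0,4.5,0,0,0, 4,0,9,0,0,0, 6,0,13.5,0,0,0, 8,0,18,0,0,0, 10,0,22.5,0,0,0, 12,0,27,0,0,0, 14,0,31.5,0,0,0, 16,0,36,0,0,0]'
python3 - <<'E'
from h import *
from station import eyes
c=eyes.capture("wrist"); W=cloud(c)
from station import state
s=state();q=s["eef_rot"];A=Rn.from_quat([q[1],q[2],q[3],q[0]]).as_matrix()
L=(W-s["tool_pos"])@A*1000
c2=load("w6.npz")
z=L[:,246:262]; m=(np.abs(L[...,2])<13)&(L[...,1]>-25)&(L[...,1]<20)&(np.abs(L[...,0])<50)
print(np.nanpercentile(L[m][:,0],[0.5,50,99.5]).round(1), np.nanpercentile(L[m][:,1],[1,99]).round(1))
r=m&(L[...,1]<np.nanpercentile(L[m][:,1],1)+3); print("roll",L[r].mean(0).round(1),r.sum())
plan([.542,-.3605,.20],-53)
E
```

```text
time: 24.6
tool_pos: [0.4692, -0.054, 0.2037]
eef_rot: [0.223, -0.224, 0.671, -0.671]
contact_force: [1.4, 0.4, -1.2]
gripper_width: 0.025
[-37.6 -12.1  19.1] [-23.4   1.9]
roll [-11.4 -22.6   6.4] 154
t 24.65 pos [ 0.4705 -0.0643  0.2043] head -53.8 q7 -1.02 w 0.025 F [ 1.4 -6.1  0.7]
row [11.72, 0.56, 28.13] [-0.2, -0.8, 0.2]
```

```bash
python3 -m crank '[2,0,4.5,0,0,0, 4,0,9,0,0,0, 6,0,13.5,0,0,0, 8,0,18,0,0,0, 10,0,22.5,0,0,0, 11.5,0,26.5,0,0,0, 12.1,0,28,0,0,0, 12.1,0,28,0,0,0]'
python3 -m crank '[0,0,0,0,0,0,0,0,0,0,0,0,0,0,0,0,0,0,0,0,0,0,0,0]'
python3 - <<'E'
from h import *
from station import eyes,state
c=eyes.capture("wrist"); cv2.imwrite("pics/w7.png",c["color"]); W=cloud(c)
s=state();q=s["eef_rot"];A=Rn.from_quat([q[1],q[2],q[3],q[0]]).as_matrix()
L=(W-s["tool_pos"])@A*1000
m=(np.abs(L[...,2])<13)&(L[...,1]>-25)&(L[...,1]<20)&(np.abs(L[...,0])<50)
print(np.nanpercentile(L[m][:,0],[0.5,50,99.5]).round(1), np.nanpercentile(L[m][:,1],[1,99]).round(1))
t=eyes.capture("top"); Wt=cloud(t);H=hsv(t);h,ss,v=[H[...,i].astype(int) for i in range(3)];Z=Wt[...,2]
b=blob((h>105)&(h<130)&(ss>120)&(Z>.034)&(Z<.048)&(Wt[...,0]>.5)&(np.abs(Wt[...,1]+.24)<.05)); print("sharp",b.sum(),rect(Wt,b))
b=blob((h>18)&(h<35)&(ss>150)&(Z>.08)&(Wt[...,1]>.1)&(Z<.1)); print("yel",rect(Wt,b),np.nanmedian(Z[b]))
b=blob((h>98)&(h<125)&(ss>80)&(Z<.02)&(Wt[...,1]<-.28)); print("saucer",b.sum(),rect(Wt,b))
plan([.539,-.3626,.022],-53)
E
```

```text
time: 25.45
tool_pos: [0.5392, -0.352, 0.2025]
eef_rot: [0.22, -0.223, 0.672, -0.671]
contact_force: [-0.2, 0.3, -1.0]
gripper_width: 0.0255
time: 25.85
tool_pos: [0.5421, -0.3471, 0.2055]
eef_rot: [0.225, -0.224, 0.671, -0.67]
contact_force: [0.5, 0.2, -1.3]
gripper_width: 0.0252
[-32.7  -5.6  24. ] [-22.5   1.9]
sharp 200 (array([ 554.4, -241.2]), array([39.4, 28.5]), 82.9)
yel (array([566.9, 227.9]), array([49.7, 50. ]), 57.6) 0.08847728987699954
saucer 1104 (array([ 562.6, -339.9]), array([ 68.1, 122.7]), 41.2)
t 25.95 pos [ 0.542  -0.3476  0.2056] head -53.1 q7 -0.06 w 0.025 F [-0.3 -0.2 -0.3]
row [1.16, 18.36, 1.02] [0.0, -0.1, -0.1]
```

View pics/w7.png

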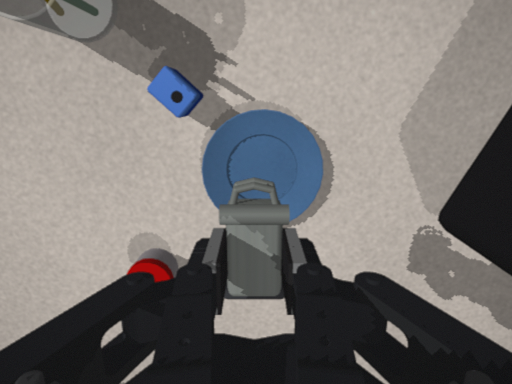

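At rest the clip is centred in the fingers to about 1 mm, and the saucer at (263,165) is undisturbed. The sharpener and tin check out: (0.554, -0.241), and (0.567, 0.228) with its top at 0.088.

```bash
python3 - <<'E'
from h import *
plan([.5425,-.360,.0125],-53)
E
python3 -m crank '[0.4,0,0.5,0,0,0, 0.7,3,1,0,0,0, 0.7,7,1,0,0,0, 0.7,11,1,0,0,0, 0.7,14.5,1,0,0,0, 0.7,16.5,1,0,0,0, 0.7,17,1,0,0,0, 0.7,17,1,0,0,0]'
python3 - <<'E'
from h import *
plan([.5425,-.360,.0125],-53)
E
```

```text
t 25.95 pos [ 0.542  -0.3476  0.2056] head -53.1 q7 -0.06 w 0.025 F [-0.3 -0.2 -0.3]
row [0.72, 19.31, 1.02] [0.0, -0.1, -0.1]
time: 26.75
tool_pos: [0.5417, -0.3612, 0.0351]
eef_rot: [0.223, -0.224, 0.671, -0.671]
contact_force: [-0.6, 0.1, 0.8]
gripper_width: 0.0253
t 26.75 pos [ 0.5417 -0.3612  0.0351] head -53.2 q7 0.05 w 0.0253 F [-0.6  0.1  0.8]
row [-0.14, 2.26, -0.05] [0.0, -0.2, 0.0]
```

```bash
python3 -m crank '[0,1,0,0,0,0, 0,1.6,0,0,0,0, 0,2,0,0,0,0, 0,2.2,0,0,0,0, 0,2.2,0,0,0,0]'
python3 -m crank '[0,0.1,0,0,0,0,0,0.1,0,0,0,0]'
```

```text
time: 27.25
tool_pos: [0.542, -0.3608, 0.0132]
eef_rot: [0.224, -0.224, 0.671, -0.671]
contact_force: [0.1, 0.9, -0.1]
gripper_width: 0.0252
time: 27.45
tool_pos: [0.5421, -0.3609, 0.0125]
eef_rot: [-0.224, 0.223, -0.671, 0.671]
contact_force: [-0.3, 0.2, -0.3]
gripper_width: 0.0249
```

```bash
python3 -m crank '[0,0,0,0,0,0,0,0,0,0,0,0,0,0,0,0,0,0,0,0,0,0,0,0]' 0.48
python3 -m crank '[0,-3,0,0,0,0, 0,-7,0,0,0,0, 0,-12,0,0,0,0, -3,-16,-3,0,0,0, -6,-20,-7,0,0,0, -9,-20,-12,0,0,0, -12,-20,-16,0,0,0, -15,-20,-21,0,0,0]'
python3 -m crank '[-2,0,-3,0,0,0,-4,0,-7,0,0,0,-6,0,-11,0,0,0,-6,0,-11,0,0,0,-6,0,-11,0,0,0,-6,0,-11,0,0,0]'
python3 - <<'E'
from h import *
from station import eyes
plan([.5,0,.2],0)
t=eyes.capture("top"); W=cloud(t);H=hsv(t);h,s,v=[H[...,i].astype(int) for i in range(3)];Z=W[...,2]
cv2.imwrite("pics/end_top.png",t["color"]);cv2.imwrite("pics/end_scene.png",eyes.capture("scene")["color"])
def rep(n,m): 
    if m.sum(): b=blob(m); print(n,b.sum(),rect(W,b),np.nanmedian(Z[b]).round(3))
rep("box",(h>80)&(h<96)&(s>120)&(Z>.03))
rep("yel",(h>18)&(h<35)&(s>150)&(Z>.08)&(Z<.1)&(W[...,1]>.1))
rep("sharp",(h>105)&(h<130)&(s>120)&(Z>.034)&(Z<.048)&(W[...,1]>-.3))
sm=(h>98)&(h<125)&(s>80)&(Z<.022)&(W[...,1]<-.28); rep("saucer",sm)
rr=np.hypot(W[...,0]-.542,W[...,1]+.3605)
rep("clip",(s<80)&(rr<.045)&(Z>.014)); rep("cliproll",(rr<.045)&(Z>.0232))
rep("red",((h<8)|(h>172))&(s>150)&(Z>.03)&(Z<.045)&(W[...,0]<.45)&(W[...,1]<-.25))
k=np.zeros(Z.shape,bool);k[165:225,285:345]=1; rep("cup",k&(Z>.02)&(Z<.2))
k[:]=0;k[90:150,260:310]=1; rep("mug",k&(Z>.06)&(Z<.12))
E
```

```text
time: 27.85
tool_pos: [0.542, -0.3609, 0.0124]
eef_rot: [-0.224, 0.223, -0.671, 0.671]
contact_force: [-0.5, 0.1, 0.2]
gripper_width: 0.0409
time: 28.65
tool_pos: [0.5389, -0.1358, 0.2122]
eef_rot: [-0.224, 0.223, -0.671, 0.671]
contact_force: [0.6, 0.4, 0.4]
gripper_width: 0.0411
time: 29.25
tool_pos: [0.5209, -0.0149, 0.2118]
eef_rot: [-0.223, 0.223, -0.671, 0.671]
contact_force: [-0.3, -0.6, -0.3]
gripper_width: 0.0407
t 29.25 pos [ 0.5209 -0.0149  0.2118] head -53.3 q7 -0.87 w 0.0407 F [-0.3 -0.6 -0.3]
row [0.78, 1.18, -2.44] [-0.0, -53.3, 0.0]
box 342 (array([566.4, 192.5]), array([52.5, 45.4]), 1.0) 0.051
yel 397 (array([567.1, 227.4]), array([49.7, 49.9]), 76.0) 0.089
sharp 184 (array([ 553.6, -240.6]), array([39.3, 27.4]), 83.4) 0.041
saucer 1754 (array([ 541.3, -359.1]), array([123.2, 123.1]), 33.4) 0.012
clip 256 (array([ 543.7, -359.3]), array([56.8, 29.9]), 36.0) 0.022
cliproll 76 (array([ 547.1, -358.1]), array([34.5, 29.9]), 40.4) 0.025
red 374 (array([ 369., -330.]), array([45. , 49.4]), 2.2) 0.039
cup 305 (array([ 564. , -134.5]), array([37.1, 69.4]), 80.8) 0.076
mug 164 (array([778.2, -55. ]), array([67.2, 22.4]), 86.2) 0.082
```

View pics/end_top.png

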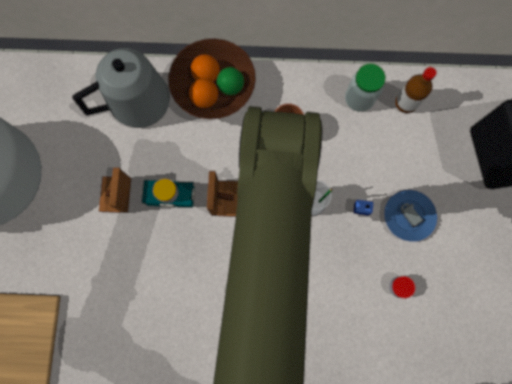

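View pics/end_scene.png

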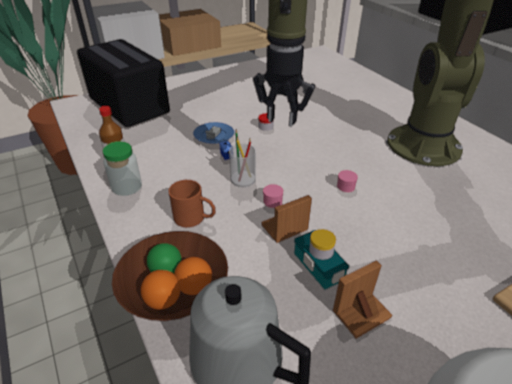

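The end views show the lunch box with the tin at (165,190), the sharpener at (363,207) and the clip in the saucer at (411,214). The cup and mug are partly hidden by the arm from above, but in the scene view they stand as before. Handing in.

```bash
python3 -c "
from station import arm,state
s=state(); print(s['time'],s['contact_force'].round(1),abs(s['qd']).max().round(3)); print(arm.close_job())"
```

```text
29.35 [-0.2 -0.2  0.7] 0.005
the job is handed in; nothing more can be done
None
```

The job is done and handed in at 29.4 s. Every placement measured within a few millimetres of its target, the gripper is clear of everything, and it reports no verdict.

| Thing | Last measured position (m) | Target or start (m) |
|---|---|---|
| Lunch box | (0.568, 0.228), length within about 0.5° of the bookend line | (0.568, 0.229) |
| Yellow tin | (0.567, 0.227), top at 0.089 | centred on the lid, top at 0.088 |
| Sharpener | (0.554, -0.241), top at 0.041 | (0.554, -0.240), top at 0.040 |
| Spring clip | about (0.540, -0.362), flat in the saucer | saucer centre (0.542, -0.360) |
| Saucer | unmoved within 1 mm | stay in place |
| Red tin | unmoved within 1 mm | stay in place |

- **Pen cup and mug:** the arm partly hid both in the last top view, so their numbers there (cup 15 mm off, mug 29 mm off) cover only the visible part and can't be trusted. In the scene view both stand where they were, and no contact force above about 7 N was reported.
- **Lunch box:** in the last top view the tin covered part of its lid, so its figure comes from the check just before the tin was placed. The tin's later position agrees with it.

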